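# Vent the leak-test guard, free its sagging bolt and hold the gate ajar

### The job

The leak-test guard may still be under air: press the green plunger of the dump valve on its roof down to its stop, keep it there for a full second and let it come up again. Then take the red grip of the gate's barrel bolt, which has sagged (one screw is lost) so that its nose hangs behind the keeper's bent-up lip: lift it over the lip while drawing it back, without wrenching it against the keeper. Pull the spring-closed gate about 8 cm ajar and finish while still holding it there, bolt drawn back, leaving the two bottles and the white sleeve beside the guard alone.

Things in the scene. Friction and masses are not known exactly. Their poses are not given: they have to be found in the camera images.
- guard: leak-test guard fixed to the bench: 160 mm deep (its x), 260 mm wide (its y), roof 168 mm and post tops 173 mm above the bench. Origin: middle of its footprint, on the bench. x points from the gate into the box (away from the robot), y left, z up. The yellow gate closes the -x side: hinge at the right-hand (-y) post, free edge, bolt and keeper at the left-hand (+y) post
- plunger_top (a point): centre of the top of the green mushroom head (24 mm across) of the dump valve's plunger, on the guard's roof; 228 mm above the bench when up; it stands about 88 mm behind and 20 mm to the right of the bolt's grip
- plunger (a joint): travel of the plunger, m: 0 up, 0.012 at its stop; pressed straight down against a spring (2 N at first, about 6.5 N at the stop), comes up by itself
- bolt_grip (a point): middle of the red upright round grip of the barrel bolt (18 mm across, 42 mm tall: 21 mm above and below this point), about 196 mm above the bench, 14 mm in front of the gate's face. The gate's top edge behind it is 164 mm above the bench, the clear roof (168 mm) begins 50 mm behind the grip's axis, the valve block 67 mm behind it; the corner post is 42 mm to its left. Moves with the bolt
- bolt (a joint): how far the bolt is drawn, m: 0 to 0.005 at the start (shot into the keeper), 0.040 fully back. It draws along its barrel, that is along the gate from the keeper towards the hinge (guard -y while the gate is shut), friction about 1.5 N. Its nose is wholly out of the keeper from 0.026
- barrel (a joint): lift of barrel and bolt about the rear screw, rad: 0 sagged (nose 3.4 degrees low), 0.10 as far up as it goes. The screw lies 110 mm from the grip towards the hinge while the bolt is shot: the grip rises 1.1 mm per 0.01 rad (0.7 mm when fully drawn). The nose clears the lip from about 0.045 rad (grip raised 5 mm; 11 mm is the most). It weighs 3 to 4 N at the grip and sags again when let go
- bolt_nose (a point): centre of the bolt's free end (18 mm round steel rod, level when lifted 0.06 rad; a notch 8 mm deep and 16 mm long in its underside lies 16 to 32 mm behind this point)
- keeper_lip (a point): middle of the upper edge of the keeper's dark bent-up lip (3 mm thick) at the left-hand post; while the bolt hangs sagged the lip stands 7 mm up into the bolt's notch, so that the nose cannot be drawn past it. The keeper is a closed steel staple round the nose, 3 mm wider than it on either side
- gate_hinge (a point): point on the gate's upright hinge axis, level with the bolt (148 mm above the bench); the grip lies 163 mm from it (123 mm with the bolt fully drawn)
- gate_edge (a point): point on the gate's free edge, 203 mm from the hinge axis, 148 mm above the bench. Beware on the way: right of the line from the robot to the gate a jig's bar stands 345 mm high, and a red torque arm's tool hangs 0.3 m ahead of the robot's base and 0.07 m left of it, down to 0.46 m above the bench; keep elbow and forearm left of them
- gate (a joint): opening of the gate, rad: 0 shut, grows as the free edge swings out towards -x of the guard (anticlockwise from above), 1.3 at most; 0.40 is 8 cm at the free edge. A spring shuts it, 1 N at the grip when shut, about 2.5 N when 8 cm ajar
- oil_bottle: loose white bottle with red cap, 43 mm across, 116 mm tall, right of the guard; origin under its middle
- threadlock: loose small red bottle with black cap, 29 mm across, 71 mm tall, in front of the hinge side of the guard; origin under its middle
- sleeve: loose off-white plastic sleeve (short tube), 22 mm across, 30 mm tall, standing right of the guard; origin under its middle

How it is judged (in metres and radians):
On the way, in this order (a step that is already met when the one before it is completed fails the run):
1. the plunger is pressed to its stop and kept there (value of joint plunger above 0.0105 m), for 0.8 s.
2. the bolt is lifted over the lip and drawn clear of the keeper (value of joint bolt above 0.026 m), for 0.1 s.
3. the gate is ajar (value of joint gate above 0.25 rad), for 0.1 s.
At the end, for the whole second after the job is handed in: The fingers hold the gate or its bolt (contact force over 1 N) at rest between 0.25 and 0.55 rad, which is 5 to 11 cm at its free edge, with the bolt drawn at least 24 mm and the plunger up again; no loose thing props the gate (value of joint gate between 0.25 and 0.55 rad and velocity of joint gate between -0.05 and 0.05 rad/s and value of joint bolt above 0.024 m and value of joint plunger below 0.003 m and contact force between the fingers and gate above 1 N and contact force between gate and oil_bottle below 0.2 N and contact force between gate and threadlock below 0.2 N and contact force between gate and sleeve below 0.2 N); the arm keeps its last pose, push and grip.
It fails at once if the bolt is wrenched against the keeper with more than 60 N (contact force between bolt and keeper above 60 N).
It fails at once if the oil bottle is moved more than 2 cm (distance of oil_bottle from where it was at the start of the episode above 0.02 m).
It fails at once if the threadlock bottle is moved more than 2 cm (distance of threadlock from where it was at the start of the episode above 0.02 m).
It fails at once if the white sleeve is moved more than 2 cm (distance of sleeve from where it was at the start of the episode above 0.02 m).
It also fails if it takes over 42 s, if anything falls off the work surface, if the arm or the gripper's body presses on something with over 40 N, if the wrist force passes 120 N, or if a joint passes its speed limit or range.

### The arm

A 6-joint arm with a two-finger parallel gripper is mounted at the origin on a cart in front of the work surface, level with it; the furniture and walls round the work are solid. World frame = base frame: x ahead of the robot, y to its left, z up, the work surface at z = 0. Lengths are in m, angles in degrees, forces in N, time in s.
With the tool pointing down it reaches from about 0.375 to 0.9 m from the base axis. Payload 3.1 kg.
Tool frame: the origin (TCP) lies midway between the tips of the shut fingers; the grasp point (between the pads) lies 19 mm behind it; z points along the fingers, y is the line along which they close (so a half turn about z gives the same grasp; the last joint's range is limited). The gripper opens to 87 mm and grips with 3 to 60 N. Pads are 19 mm wide; open, the fingers measure 117 mm over their backs; the gripper's body (75 mm by 190 mm) begins 51 mm behind the grasp point.
Start: joints at [59.158, 30.224, 82.088, -0, 67.689, -10.227], TCP at [0.22, 0.585, 0.223] pointing down, gripper open.
Joint ranges: [-176.69, 176.69], [-43.24, 126.21], [12.49, 139.97], [-82, 262], [0, 151.66], [-163.58, 163.58]. Speed limits (degrees/s): [159.86, 159.86, 180, 180, 180, 180].

### API

Orientations are given as a 3x3 rotation matrix whose columns are the frame's x, y, z axes.
In Python, from rig import read_state, capture, camera_info, hand_in gives the robot as it stands.
- The arm moves only by the tool drive_tool, never from a script. Its argument "motion" is a list of rows, each a list of 2 entries, a list of its own where there are three numbers: the shift along the tool's x, y, z in mm, then the turn, a rotation vector about the tool's x, y, z in rad. A call has 1 to 5 rows; each row shifts and turns the commanded pose from where the row before left it, along the tool's axes as they then stand; what a row does not reach is not made up. A row lasts 1/10 s, in which the tool goes at most 50 mm and 8.59 degrees, less where a joint would pass 70% of its speed; a pose out of reach is approached as far as the arm can. A call is refused whole if a number of a shift passes 50 or a number of a turn 0.15, either way. A call with a gripper value outside its range is refused whole. "gripper" is the opening, from 0 (shut) to 1 (fully open), set as the call begins (left out, the last holds). The fingers move at their own pace and stop on an object; the grip force is fixed at half the most. Time passes only in rows, so rows that do not move let the fingers close. It gives the time, the measured TCP pose, the force, the opening and the grip force at its end, in the units of the state.
- read_state(): the state, without advancing time (a new reading comes with each control period).
- capture(name): name is "side" or "top"; returns the picture (384x512x3 uint8, red, green, blue); there is no depth.
- camera_info(name): a dict with "fovy" (degrees; the focal length in pixels is half the picture's height over the tangent of half this angle, whatever the lens; pixels are square), "cx", "cy" (the principal point, pixels), "k1" (the pictures are not rectified: a ray, as slopes to the right and down, at radius r is drawn at 1 + k1 r^2 times it, then the intrinsics apply), "xyz" and "orientation" of the camera in the world. Camera axes: x right, y down, z forward; pixel columns grow to the right and rows downward; lengths in m; the calibration is good to about 2 mm. A picture is of the moment at which its call begins. camera_info takes no time and is no camera call.
- hand_in(): hands the job in; it is judged then, once.
The state is a dict: "time_s": time; "joint_positions": joint angles; "qvel": joint speeds; "tau": joint torques, N m; "position": TCP position; "tcp_rot": TCP orientation; "force": force on the tool from outside, world axes, zero at the start; "moment": the same for the moment, N m; "opening": opening from 0.0 (shut) to 1.0 (fully open); "grasp_force": force on a finger pad.
Only numpy, scipy, OpenCV 4.12 (cv2) and the standard library are available. Lean on these libraries where they do the work, as an engineer would, in place of code of your own. Each camera call takes 0.05 s, during which the arm holds its last target. There are 200 camera calls.

## Working session

There is one attempt and no reset: what is moved stays moved. The work goes in short steps, Python scripts to look and compute and a tool call to move; the robot and the scene stay as the last step left them, time stands still between calls to the robot, and variables do not carry over. Pictures are saved under pics/ and viewed, at most 10 in all, crops included, and the job is handed in when it is done.

Besides the shell and the picture viewer there is one more tool, called after ">>>" as name(argument=value, ...), one argument or row to a line, values as JSON. drive_tool: Moves the arm, as the interface text tells. Its arguments: {"type":"object","properties":{"motion":{"type":"array","items":{"type":"array"}},"gripper":{"type":"number"}},"required":["motion"]}

```bash
ls; mkdir -p pics
python3 - <<'E'
from rig import *
import cv2,numpy as np
s=read_state();print({k:np.round(v,3).tolist() for k,v in s.items()})
ims=[]
for n in("side","top"):
    print(camera_info(n)); im=capture(n)[:,:,::-1].copy(); cv2.imwrite(f"pics/{n}0.png",im); cv2.imwrite(f"pics/{n}0v.png",cv2.resize(im,(800,600),interpolation=cv2.INTER_CUBIC))
E
```

```text
pics
{'time_s': 0.0, 'joint_positions': [59.157, 30.28, 82.158, 0.0, 67.687, -10.227], 'qvel': [0.042, 0.084, -0.077, 0.084, 0.033, -0.024], 'tau': [0.002, -44.005, -17.659, 0.063, 0.058, -0.0], 'position': [0.22, 0.584, 0.222], 'tcp_rot': [[-0.936, 0.352, -0.001], [0.352, 0.936, -0.002], [0.0, -0.002, -1.0]], 'force': [0.549, 0.43, -0.176], 'moment': [0.021, -0.026, 0.007], 'grasp_force': 0.0, 'opening': 0.996}
{'fovy': 42.48145594663379, 'cx': 248.82526695470455, 'cy': 198.58069553018592, 'k1': 0.005150930281141129, 'xyz': array([ 0.20489271, -0.40375948,  0.76944962]), 'orientation': array([[ 0.90604957, -0.26654693,  0.32867448],
       [-0.42301065, -0.59190249,  0.68608559],
       [ 0.01166923, -0.76066036, -0.64904518]])}
{'fovy': 42.96597576073073, 'cx': 253.5777499734843, 'cy': 188.8406753116901, 'k1': -0.023366923825198088, 'xyz': array([0.32296158, 0.25635762, 1.11541142]), 'orientation': array([[-0.0090252 , -0.9837626 ,  0.17924758],
       [-0.99990107,  0.00694449, -0.01223208],
       [ 0.01078868, -0.17934024, -0.98372795]])}
```

View pics/side0v.png

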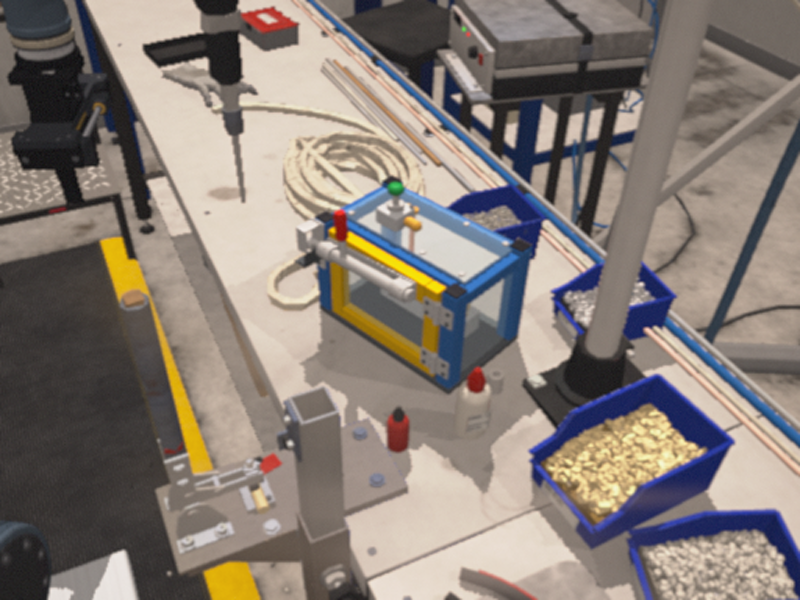

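View pics/top0v.png

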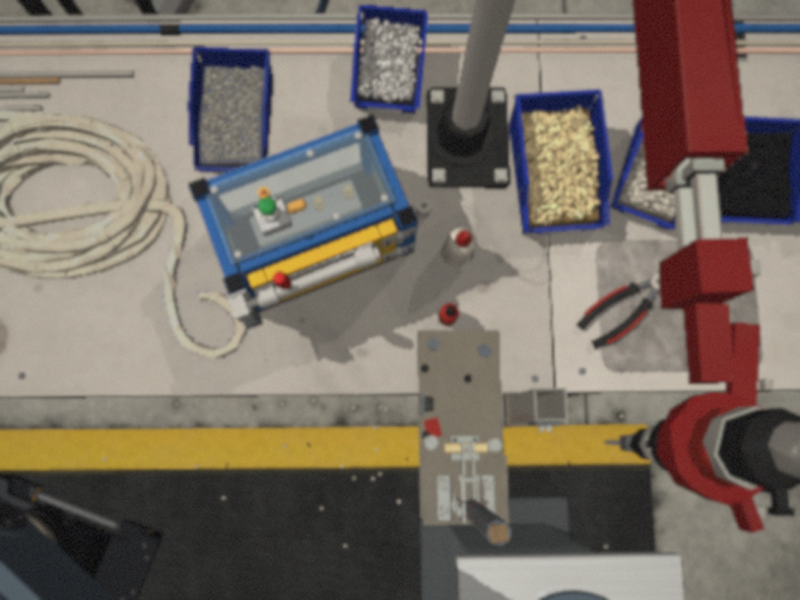

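The side view shows the green head at about (253,120) and the red grip at (218,142) in native pixels. In the top view they are at (171,131) and (180,179), and the guard's four black post tops are visible too.

```bash
cat > h.py <<'E'
import numpy as np,cv2
from rig import *
def ray(n,uv):
    c=camera_info(n);f=192/np.tan(np.radians(c["fovy"]/2))
    d=np.array([(uv[0]-c["cx"])/f,(uv[1]-c["cy"])/f]);u=d.copy()
    for _ in range(20):u=d/(1+c["k1"]*(u@u))
    v=c["orientation"]@np.r_[u,1];return np.array(c["xyz"]),v/np.linalg.norm(v)
def onz(n,uv,z):
    o,v=ray(n,uv);return o+v*(z-o[2])/v[2]
def tri(a,b):
    o1,v1=ray("side",a);o2,v2=ray("top",b)
    t=np.linalg.lstsq(np.c_[v1,-v2],o2-o1,rcond=None)[0]
    p,q=o1+t[0]*v1,o2+t[1]*v2;return (p+q)/2,np.linalg.norm(p-q)
def proj(n,p):
    c=camera_info(n);f=192/np.tan(np.radians(c["fovy"]/2))
    q=c["orientation"].T@(np.array(p)-c["xyz"]);u=q[:2]/q[2]
    return u*(1+c["k1"]*(u@u))*f+[c["cx"],c["cy"]]
def blobs(im,col,box):
    h=cv2.cvtColor(im,cv2.COLOR_BGR2HSV);H,S,V=[h[...,i].astype(int) for i in range(3)]
    m={"red":((H<8)|(H>172))&(S>150)&(V>70),"green":(H>45)&(H<80)&(S>120),"black":(V<50)}[col].astype(np.uint8)
    k=np.zeros_like(m);x0,y0,x1,y1=box;k[y0:y1,x0:x1]=1;m*=k
    n,_,st,ce=cv2.connectedComponentsWithStats(m)
    return [(st[i].tolist(),ce[i].round(2).tolist()) for i in range(1,n) if st[i][4]>5]
E
python3 - <<'E'
from h import *
S=cv2.imread("pics/side0.png");T=cv2.imread("pics/top0.png")
print("S",blobs(S,"red",(190,110,250,170)),blobs(S,"green",(230,100,280,140)))
print("T",blobs(T,"red",(160,150,200,200)),blobs(T,"green",(150,110,190,150)))
for b in blobs(T,"black",(110,70,275,200)):print(b,onz("top",b[1],.173).round(3))
E
```

```text
S [([213, 134, 9, 20, 122], [217.45, 143.27])] [([248, 116, 10, 9, 68], [252.75, 119.79])]
T [([175, 175, 10, 9, 64], [179.73, 178.86])] [([166, 127, 10, 10, 70], [170.49, 131.37])]
([231, 75, 10, 10, 64], [235.39, 79.44]) [0.723 0.28  0.173]
([124, 116, 8, 9, 55], [127.51, 120.15]) [0.637 0.497 0.173]
([256, 133, 10, 11, 68], [260.16, 138.21]) [0.598 0.231 0.173]
([145, 177, 10, 9, 64], [149.91, 180.67]) [0.512 0.448 0.173]
```

Run:
```python
from h import *
print("grip",tri([217.45,143.27],[179.73,178.86]),"onz side .196",onz("side",[217.45,143.27],.196),"top .21",onz("top",[179.73,178.86],.212))
print("plg",tri([252.75,119.79],[170.49,131.37]),onz("side",[252.75,119.79],.225),onz("top",[170.49,131.37],.226))
a=np.radians(21.5);X=np.array([np.cos(a),np.sin(a)]);Y=np.array([-np.sin(a),np.cos(a)])
g=onz("top",[179.73,178.86],.212)[:2];p=onz("top",[170.49,131.37],.226)[:2]
print("rel",(p-g)@X,(p-g)@Y)
H=np.array([.598,.231]);K=np.array([.512,.448]);print("grip rel hinge post",(g-H)@X,(g-H)@Y,"K",(K-g)@X,(K-g)@Y)
```

```text
grip (array([0.51049781, 0.38656912, 0.19677492]), np.float64(0.0006513851416854402)) onz side .196 [0.51057245 0.38764944 0.196     ] top .21 [0.50770574 0.38433719 0.212     ]
plg (array([0.59758385, 0.40220961, 0.22223823]), np.float64(0.0004944641668792626)) [0.59533192 0.39812694 0.225     ] [0.59667348 0.40153354 0.226     ]
rel 0.08907963861301824 -0.016607003465008145
grip rel hinge post -0.02781310002190093 0.17576057829218447 K 0.027327955374619357 0.05765913945820442
```

```bash
cat >> h.py <<'E'
from scipy.spatial.transform import Rotation as Ro
def down(head,tilt=0):
    a=np.radians(head);y=np.array([np.cos(a),np.sin(a),0]);z=np.array([0,0,-1.]);return np.c_[np.cross(y,z),y,z]
def plan(p,R,n):
    s=read_state();P=np.array(s["position"]);C=np.array(s["tcp_rot"])
    w=Ro.from_matrix(C.T@R).as_rotvec()/n
    for i in range(n):
        print(np.round(C.T@((np.array(p)-P)/n)*1000,1).tolist(),w.round(4).tolist());C=C@Ro.from_rotvec(w).as_matrix()
E
python3 -c "
from h import *
plan([.597,.4015,.265],down(21.5),10)"
```

```text
[-41.8, -3.8, -4.3] [-0.0002, 0.0, 0.0836]
[-41.9, -0.3, -4.3] [-0.0002, 0.0, 0.0836]
[-41.8, 3.2, -4.3] [-0.0002, 0.0, 0.0836]
[-41.4, 6.6, -4.3] [-0.0002, 0.0, 0.0836]
[-40.7, 10.1, -4.3] [-0.0002, 0.0, 0.0836]
[-39.7, 13.4, -4.3] [-0.0002, 0.0, 0.0836]
[-38.5, 16.7, -4.3] [-0.0002, 0.0, 0.0836]
[-36.9, 19.9, -4.3] [-0.0002, 0.0, 0.0836]
[-35.1, 22.9, -4.3] [-0.0002, 0.0, 0.0836]
[-33.1, 25.7, -4.3] [-0.0002, 0.0, 0.0836]
```

>>> drive_tool(
  motion=[
    [[-25,-3,-15],[0,0,0.08]],
    [[-35,0,-15],[0,0,0.08]],
    [[-42,3,-10],[0,0,0.08]],
    [[-42,7,-5],[0,0,0.08]],
    [[-41,10,0],[0,0,0.08]],
  ],
  gripper=0,
)

```text
time_s: 0.6
position: [0.3902, 0.5038, 0.2683]
tcp_rot: [[-0.723, 0.691, 0.001], [0.691, 0.723, 0.001], [-0.0, 0.001, -1.0]]
force: [0.1, 0.4, -0.1]
opening: 0.629
grasp_force: 0.0
```

```bash
python3 -c "
from h import *
print(read_state()['position'])
plan([.597,.4015,.265],down(21.5),7)"
```

```text
[0.39021748 0.50376858 0.26831128]
[-31.5, 9.8, 0.5] [0.0002, -0.0, 0.0618]
[-30.8, 11.8, 0.5] [0.0002, -0.0, 0.0618]
[-30.0, 13.6, 0.5] [0.0002, -0.0, 0.0618]
[-29.1, 15.5, 0.5] [0.0002, -0.0, 0.0618]
[-28.1, 17.2, 0.5] [0.0002, -0.0, 0.0618]
[-27.0, 18.9, 0.5] [0.0002, -0.0, 0.0618]
[-25.7, 20.6, 0.5] [0.0002, -0.0, 0.0618]
```

>>> drive_tool(
  motion=[
    [[-31,10,0],[0,0,0.06]],
    [[-31,12,0],[0,0,0.06]],
    [[-30,14,0],[0,0,0.06]],
    [[-29,15,0],[0,0,0.06]],
    [[-28,17,0],[0,0,0.06]],
  ],
)

```text
time_s: 1.1
position: [0.5374, 0.4316, 0.2668]
tcp_rot: [[-0.487, 0.874, -0.001], [0.874, 0.487, -0.001], [0.0, -0.001, -1.0]]
force: [0.5, 0.0, -0.0]
opening: 0.172
grasp_force: 0.0
```

>>> drive_tool(
  motion=[
    [[-20,14,0],[0,0,0.06]],
    [[0,0,0],[0,0,0]],
    [[0,0,0],[0,0,0]],
  ],
)

```text
time_s: 1.4
position: [0.5583, 0.4215, 0.2666]
tcp_rot: [[-0.435, 0.9, -0.002], [0.9, 0.435, -0.0], [0.001, -0.002, -1.0]]
force: [-0.3, -0.6, 0.6]
opening: 0.011
grasp_force: 0.0
```

```bash
python3 -c "
from h import *
s=read_state();print(s['position'],s['opening'],s['joint_positions'])
plan([.597,.4015,.24],down(21.5),1)
S=capture('side')[:,:,::-1].copy();T=capture('top')[:,:,::-1].copy()
print(blobs(S,'green',(230,100,280,140)))
v=np.hstack([cv2.resize(S[60:210,170:320],(400,400)),cv2.resize(T[80:230,100:250],(400,400))]);cv2.imwrite('pics/a.png',v)
"
```

```text
[0.55831807 0.42145527 0.26660716] 0.011012165542008645 [2.79027617e+01 3.41090242e+01 6.72446703e+01 3.45591376e-02
 7.87711571e+01 2.08418492e+00]
[-34.8, 26.2, 26.5] [-0.0022, -0.0004, 0.0753]
[([248, 116, 10, 9, 65], [252.91, 119.89])]
```

View pics/a.png

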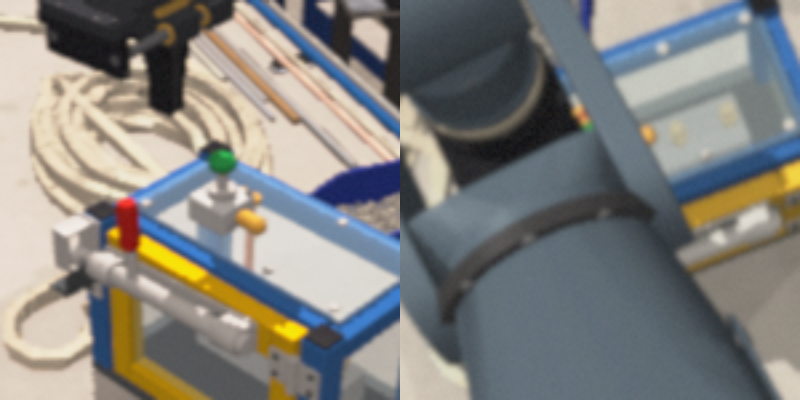

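The crop shows the closed fingertips, about (168,110), up and to the left of the green head, about (222,160). This agrees with the measured 44 mm still to go.

>>> drive_tool(
  motion=[
    [[-18,13,5],[0,0,0.04]],
    [[-18,13,5],[0,0,0.04]],
    [[0,0,5],[0,0,0]],
    [[0,0,0],[0,0,0]],
  ],
)

```text
time_s: 1.9
position: [0.5974, 0.399, 0.2508]
tcp_rot: [[-0.361, 0.933, -0.003], [0.933, 0.361, -0.001], [0.0, -0.003, -1.0]]
force: [0.6, -0.3, 0.4]
opening: 0.003
grasp_force: 0.0
```

```bash
python3 -c "
from h import *
s=read_state();print(s['position'],s['opening'])
plan([.597,.4015,.232],down(21.5),1)
S=capture('side')[:,:,::-1].copy()
print(blobs(S,'green',(230,100,280,140)))
v=cv2.resize(S[60:180,190:310],(480,480));cv2.imwrite('pics/b.png',v)
"
```

```text
[0.59743888 0.39898725 0.25078432] 0.0030464514858309605
[2.5, 0.6, 18.8] [-0.003, -0.0001, -0.006]
[([248, 116, 10, 9, 69], [252.74, 119.86])]
```

View pics/b.png

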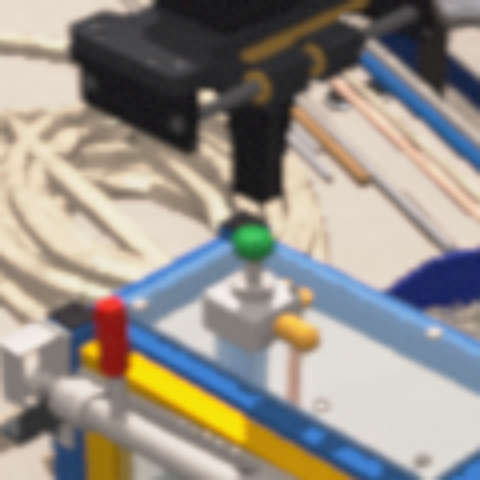

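The fingertips stand right above the green head (255,240 in the crop). I'll press down now.

>>> drive_tool(
  motion=[
    [[2,0,10],[0,0,0]],
    [[0,0,10],[0,0,0]],
    [[0,0,7],[0,0,0]],
    [[0,0,5],[0,0,0]],
    [[0,0,0],[0,0,0]],
  ],
)

```text
time_s: 2.45
position: [0.5958, 0.4023, 0.2203]
tcp_rot: [[-0.363, 0.932, -0.002], [0.932, 0.363, 0.0], [0.001, -0.001, -1.0]]
force: [-2.5, 0.4, 5.1]
opening: 0.005
grasp_force: 2.3
```

>>> drive_tool(
  motion=[
    [[0,0,3],[0,0,0]],
    [[0,0,2],[0,0,0]],
    [[0,0,0],[0,0,0]],
  ],
)

```text
time_s: 2.75
position: [0.5959, 0.4024, 0.2166]
tcp_rot: [[-0.363, 0.932, -0.001], [0.932, 0.363, 0.001], [0.001, -0.0, -1.0]]
force: [-3.0, 0.0, 6.9]
opening: 0.005
grasp_force: 3.0
```

>>> drive_tool(
  motion=[
    [[0,0,2],[0,0,0]],
    [[0,0,1],[0,0,0]],
    [[0,0,0],[0,0,0]],
  ],
)

```text
time_s: 3.05
position: [0.596, 0.4024, 0.2159]
tcp_rot: [[-0.363, 0.932, 0.001], [0.932, 0.363, 0.001], [0.001, 0.001, -1.0]]
force: [-5.2, -0.9, 12.8]
opening: 0.003
grasp_force: 6.1
```

>>> drive_tool(
  motion=[
    [[0,0,0.5],[0,0,0]],
    [[0,0,0],[0,0,0]],
    [[0,0,0],[0,0,0]],
    [[0,0,0],[0,0,0]],
    [[0,0,0],[0,0,0]],
  ],
)

```text
time_s: 3.55
position: [0.596, 0.4024, 0.2159]
tcp_rot: [[-0.363, 0.932, 0.001], [0.932, 0.363, 0.001], [0.001, 0.001, -1.0]]
force: [-6.0, -2.0, 13.3]
opening: 0.001
grasp_force: 6.7
```

>>> drive_tool(
  motion=[
    [[0,0,0],[0,0,0]],
    [[0,0,0],[0,0,0]],
    [[0,0,0],[0,0,0]],
    [[0,0,0],[0,0,0]],
    [[0,0,0],[0,0,0]],
  ],
)

```text
time_s: 4.05
position: [0.596, 0.4024, 0.2159]
tcp_rot: [[-0.363, 0.932, 0.001], [0.932, 0.363, 0.001], [0.001, 0.001, -1.0]]
force: [-5.2, -1.5, 13.2]
opening: 0.005
grasp_force: 6.7
```

>>> drive_tool(
  motion=[
    [[0,0,0],[0,0,0]],
    [[0,0,0],[0,0,0]],
    [[0,0,-10],[0,0,0]],
    [[0,0,-20],[0,0,0]],
    [[0,0,-25],[0,0,0]],
  ],
)

```text
time_s: 4.55
position: [0.596, 0.4015, 0.2663]
tcp_rot: [[-0.363, 0.932, -0.002], [0.932, 0.363, -0.002], [-0.001, -0.003, -1.0]]
force: [0.2, -0.2, 0.0]
opening: 0.006
grasp_force: 0.0
```

```bash
python3 -c "
from h import *
print(read_state()['position'])
S=capture('side')[:,:,::-1].copy()
print(blobs(S,'green',(230,100,280,140)))
plan([.5095,.386,.265],down(21.5),4)"
```

```text
[0.59598366 0.40149294 0.26628998]
[([248, 116, 10, 9, 68], [252.75, 119.79])]
[4.2, -22.3, 1.7] [0.002, -0.0, -0.001]
[4.2, -22.3, 1.7] [0.002, -0.0, -0.001]
[4.2, -22.3, 1.8] [0.002, -0.0, -0.001]
[4.2, -22.3, 1.8] [0.002, -0.0, -0.001]
```

>>> drive_tool(
  motion=[
    [[4,-22,0],[0,0,0]],
    [[4,-22,0],[0,0,0]],
    [[4,-22,0],[0,0,0]],
    [[4,-23,0],[0,0,0]],
    [[0,0,0],[0,0,0]],
  ],
  gripper=0.6,
)

```text
time_s: 5.1
position: [0.5047, 0.384, 0.2667]
tcp_rot: [[-0.364, 0.931, -0.003], [0.931, 0.364, -0.001], [-0.0, -0.003, -1.0]]
force: [-0.4, -0.7, 0.2]
opening: 0.377
grasp_force: 0.0
```

```bash
python3 -c "
from h import *
s=read_state();print(s['position'],s['opening'])
plan([.5095,.386,.18],down(21.5),1)
S=capture('side')[:,:,::-1].copy()
v=cv2.resize(S[60:180,170:290],(480,480));cv2.imwrite('pics/c.png',v)
"
```

```text
[0.50472415 0.38404681 0.26665161] 0.37698933285244546
[0.1, 5.4, 86.6] [-0.0031, 0.0003, -0.0029]
```

View pics/c.png

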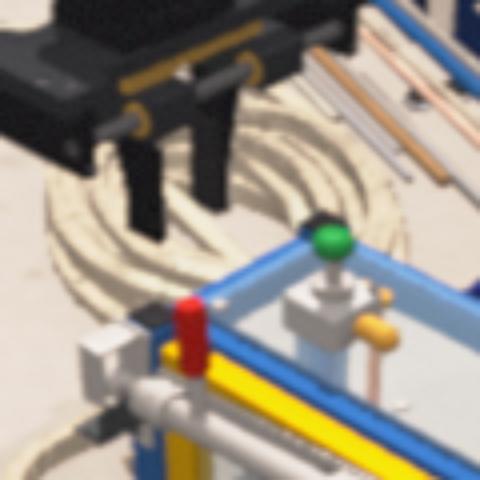

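The fingers, at about (147,235) and (212,205), straddle the red grip, at about (190,335). I'll correct 5 mm and go down.

>>> drive_tool(
  motion=[
    [[0,5,5],[0,0,0]],
    [[0,0,10],[0,0,0]],
    [[0,0,15],[0,0,0]],
    [[0,0,10],[0,0,0]],
    [[0,0,0],[0,0,0]],
  ],
)

```text
time_s: 5.65
position: [0.5119, 0.3857, 0.2242]
tcp_rot: [[-0.362, 0.932, -0.004], [0.932, 0.362, -0.002], [-0.001, -0.005, -1.0]]
force: [-0.4, 1.0, 0.7]
opening: 0.6
grasp_force: 0.0
```

```bash
python3 -c "
from h import *
s=read_state();print(s['position'],s['opening'],s['force'])
plan([.5095,.386,.18],down(21.5),1)
S=capture('side')[:,:,::-1].copy()
print(blobs(S,'red',(190,110,250,170)))
v=cv2.resize(S[80:180,170:270],(500,500));cv2.imwrite('pics/d.png',v)
"
```

```text
[0.51185534 0.38569901 0.22415237] 0.5996881876631928 [-0.4456059   1.02040244  0.73111928]
[1.2, -1.9, 44.2] [-0.0048, 0.0006, -0.0047]
[([213, 135, 9, 19, 121], [217.45, 143.35])]
```

View pics/d.png

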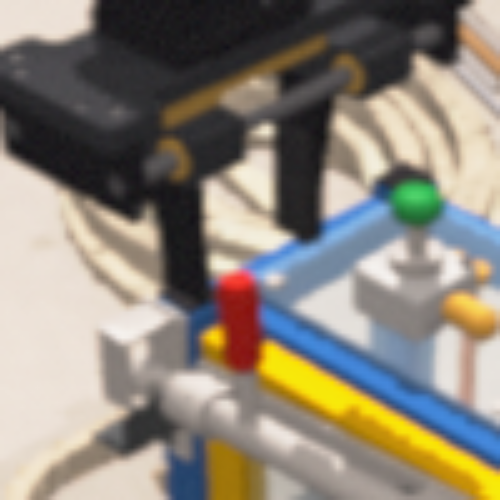

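The fingertips at (185,305) and (300,238) straddle the grip's top at (238,275). I'll go down and close.

>>> drive_tool(
  motion=[
    [[1,-2,10],[0,0,0]],
    [[0,0,15],[0,0,0]],
    [[0,0,12],[0,0,0]],
    [[0,0,6],[0,0,0]],
    [[0,0,0],[0,0,0]],
  ],
)

```text
time_s: 6.2
position: [0.5097, 0.3864, 0.1829]
tcp_rot: [[-0.363, 0.932, -0.002], [0.932, 0.363, -0.001], [-0.0, -0.002, -1.0]]
force: [-0.1, 0.2, -1.0]
opening: 0.602
grasp_force: 0.0
```

>>> drive_tool(
  motion=[
    [[0,0,0],[0,0,0]],
    [[0,0,0],[0,0,0]],
    [[0,0,0],[0,0,0]],
    [[0,0,0],[0,0,0]],
    [[0,0,0],[0,0,0]],
  ],
  gripper=0,
)

```text
time_s: 6.7
position: [0.5101, 0.3866, 0.1843]
tcp_rot: [[-0.362, 0.932, -0.0], [0.932, 0.362, 0.0], [0.0, -0.0, -1.0]]
force: [-2.4, -0.1, 0.7]
opening: 0.234
grasp_force: 1.9
```

```bash
python3 -c "
from h import *
s=read_state();print(s['position'],s['opening'],s['force'],s['moment'])
S=capture('side')[:,:,::-1].copy()
print(blobs(S,'red',(190,110,250,170)))
v=cv2.resize(S[80:180,170:270],(500,500));cv2.imwrite('pics/e.png',v)
"
```

```text
[0.51007894 0.38661289 0.18434719] 0.23382599132057275 [-2.39014643 -0.11904916  0.7438545 ] [-0.14044911  0.62183974 -0.03581451]
[([216, 134, 7, 20, 101], [219.01, 143.14])]
```

View pics/e.png

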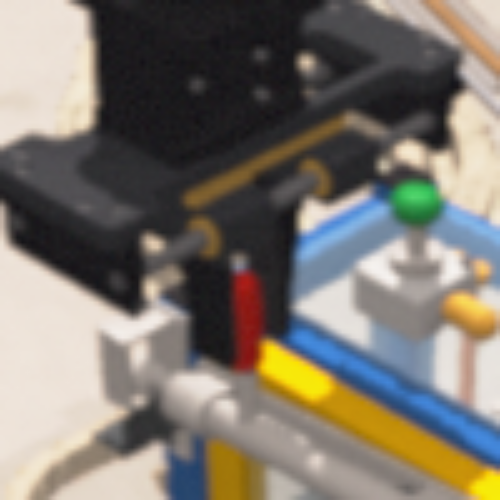

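The grip (245,320) is between the fingers, which are still closing the last 2 mm.

>>> drive_tool(
  motion=[
    [[0,0,0],[0,0,0]],
    [[0,0,0],[0,0,0]],
    [[0,0,0],[0,0,0]],
  ],
)

```text
time_s: 7.05
position: [0.5094, 0.3864, 0.1842]
tcp_rot: [[-0.363, 0.932, -0.002], [0.932, 0.363, -0.001], [0.0, -0.002, -1.0]]
force: [-4.0, -1.0, 4.7]
opening: 0.195
grasp_force: 30.0
```

>>> drive_tool(
  motion=[
    [[-0.5,0,-1.8],[0,0.016,0]],
    [[-0.5,0,-1.8],[0,0.016,0]],
    [[-0.5,0,-1.8],[0,0.016,0]],
    [[-0.5,0,-1.8],[0,0.016,0]],
    [[0,0,0],[0,0,0]],
  ],
)

```text
time_s: 7.55
position: [0.5106, 0.3837, 0.1909]
tcp_rot: [[-0.361, 0.932, -0.025], [0.93, 0.362, 0.059], [0.064, -0.002, -0.998]]
force: [-4.2, -0.9, -2.4]
opening: 0.198
grasp_force: 30.0
```

>>> drive_tool(
  motion=[
    [[-2,0,-0.3],[0,0,0]],
    [[-2,0,-0.2],[0,0,0]],
    [[-2,0,-0.1],[0,0,0]],
    [[-2,0,-0.1],[0,0,0]],
    [[0,0,0],[0,0,0]],
  ],
)

```text
time_s: 8.05
position: [0.5133, 0.3766, 0.191]
tcp_rot: [[-0.362, 0.932, -0.025], [0.93, 0.363, 0.059], [0.064, -0.002, -0.998]]
force: [-4.6, -1.5, -3.0]
opening: 0.193
grasp_force: 30.0
```

>>> drive_tool(
  motion=[
    [[-3,0,-0.2],[0,0,0]],
    [[-3,0,-0.2],[0,0,0]],
    [[-3,0,-0.2],[0,0,0]],
    [[-3,0,-0.2],[0,0,0]],
    [[0,0,0],[0,0,0]],
  ],
)

```text
time_s: 8.55
position: [0.5177, 0.3652, 0.191]
tcp_rot: [[-0.362, 0.932, -0.025], [0.93, 0.363, 0.058], [0.063, -0.002, -0.998]]
force: [-4.6, -0.4, -2.7]
opening: 0.197
grasp_force: 30.0
```

>>> drive_tool(
  motion=[
    [[-3,0,-0.2],[0,0,0]],
    [[-3,0,-0.2],[0,0,0]],
    [[-3,0,-0.2],[0,0,0]],
    [[-3,0,-0.2],[0,0,0]],
    [[-1.5,0,0],[0,0,0]],
  ],
)

```text
time_s: 9.05
position: [0.5225, 0.3529, 0.191]
tcp_rot: [[-0.362, 0.932, -0.025], [0.93, 0.363, 0.059], [0.064, -0.002, -0.998]]
force: [-5.6, -0.4, -1.6]
opening: 0.197
grasp_force: 30.0
```

```bash
python3 -c "
from h import *
s=read_state();print(s['position'],s['opening'],s['force'],s['moment'])
S=capture('side')[:,:,::-1].copy()
print(blobs(S,'red',(190,110,260,180)))
v=cv2.resize(S[80:180,170:270],(500,500));cv2.imwrite('pics/f.png',v)
"
```

```text
[0.52247077 0.35290555 0.19101714] 0.1969380790166174 [-5.57347146 -0.44031338 -1.64252013] [-0.24972544  0.95013554  0.01823873]
[([229, 138, 7, 20, 101], [232.22, 147.65])]
```

View pics/f.png

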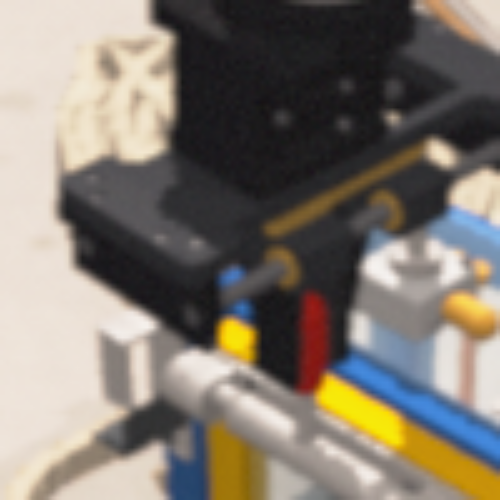

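The red grip has moved with the fingers, to about (312,340), about 33 mm back along the gate. Before opening the gate I'll check the threadlock bottle against its sweep.

```bash
python3 -c "
from h import *
T=cv2.imread('pics/top0.png');b=blobs(T,'red',(275,190,300,215));print(b)
p=onz('top',b[0][1],.06)[:2]
a=np.radians(21.5);X=np.array([np.cos(a),np.sin(a)]);Y=np.array([-np.sin(a),np.cos(a)])
h=np.array([.510,.386])+.01*X-.162*Y
print(p,h,(p-h)@X,(p-h)@Y)"
```

```text
[([282, 195, 11, 12, 61], [285.84, 201.52])]
[0.48653901 0.17281066] [0.57867737 0.23893737] -0.10996266779906926 -0.027756622700408354
```

>>> drive_tool(
  motion=[
    [[-0.5,-2.6,0],[0.001,0,-0.02]],
    [[-0.5,-5.2,0],[0.002,0,-0.04]],
    [[-0.5,-5.2,0],[0.002,0,-0.04]],
    [[0,0,0],[0,0,0]],
  ],
)

```text
time_s: 9.5
position: [0.5129, 0.347, 0.1916]
tcp_rot: [[-0.453, 0.891, -0.025], [0.889, 0.454, 0.058], [0.063, 0.004, -0.998]]
force: [-1.7, 2.0, -4.1]
opening: 0.197
grasp_force: 30.0
```

>>> drive_tool(
  motion=[
    [[-0.5,-5.2,0],[0.002,0,-0.04]],
    [[-0.5,-5.2,0],[0.002,0,-0.04]],
    [[-0.5,-5.2,0],[0.002,0,-0.04]],
    [[-0.5,-5.2,0],[0.002,0,-0.04]],
    [[0,0,0],[0,0,0]],
  ],
)

```text
time_s: 10.0
position: [0.496, 0.3348, 0.1914]
tcp_rot: [[-0.589, 0.808, -0.032], [0.806, 0.59, 0.054], [0.062, 0.006, -0.998]]
force: [-0.6, 1.0, -3.4]
opening: 0.2
grasp_force: 30.0
```

>>> drive_tool(
  motion=[
    [[-0.5,-5.2,0],[0.002,0,-0.04]],
    [[-0.5,-5.2,0],[0.002,0,-0.04]],
    [[-0.5,-5.2,0],[0.002,0,-0.04]],
    [[-0.5,-2.6,0],[0,0,-0.02]],
    [[0,0,0],[0,0,0]],
  ],
)

```text
time_s: 10.5
position: [0.4831, 0.3219, 0.1912]
tcp_rot: [[-0.696, 0.718, -0.037], [0.716, 0.696, 0.05], [0.062, 0.009, -0.998]]
force: [0.3, 1.8, -2.7]
opening: 0.198
grasp_force: 30.1
```

>>> drive_tool(
  motion=[
    [[0,0,0],[0,0,0]],
    [[0,0,0],[0,0,0]],
    [[0,0,0],[0,0,0]],
  ],
)

```text
time_s: 10.8
position: [0.4829, 0.3219, 0.1911]
tcp_rot: [[-0.696, 0.717, -0.038], [0.715, 0.697, 0.05], [0.062, 0.008, -0.998]]
force: [0.6, 2.3, -2.8]
opening: 0.193
grasp_force: 30.1
```

```bash
python3 -c "
from h import *
s=read_state();print(s['qvel'])
a=np.radians(21.5);X=np.array([np.cos(a),np.sin(a)]);Y=np.array([-np.sin(a),np.cos(a)])
h=np.array([.510,.386])+.01*X-.162*Y;d=np.array(s['position'])[:2]-h
print('gate',np.arctan2(-d@X,d@Y)-.01/.129,'r',np.hypot(*d))
S=capture('side')[:,:,::-1].copy();T=capture('top')[:,:,::-1].copy()
print(blobs(S,'green',(230,100,280,140)))
v=np.hstack([cv2.resize(S[80:290,140:350],(400,400)),cv2.resize(T[80:230,130:280],(400,400))]);cv2.imwrite('pics/g.png',v)
"
```

```text
[ 0.0412906   0.07750339  0.20647499 -0.02243224  0.05747501 -0.11057282]
gate 0.4043880164730951 r 0.12675492860795656
[([248, 116, 10, 9, 60], [253.07, 120.15])]
```

View pics/g.png

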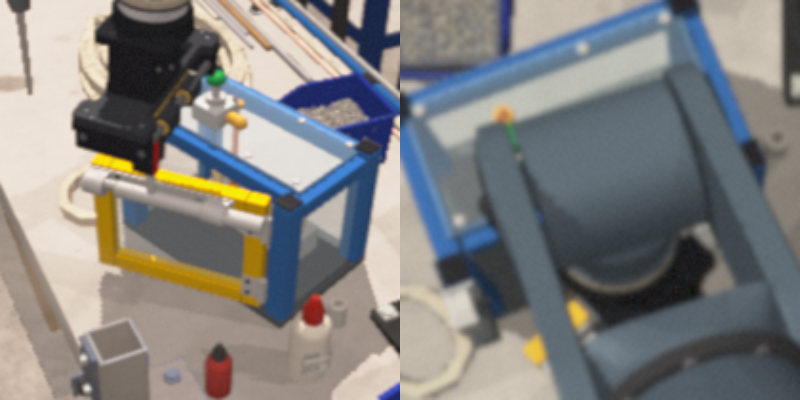

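The gate is ajar at about 0.40 rad with the grip held. The bolt is drawn, the green plunger is up, and the bottles and sleeve are in place. I'm handing in.

```bash
python3 -c "
from rig import *
print(hand_in())"
```

```text
the job is handed in; nothing more can be done
None
```

I handed the job in at about 11 s; the simulator returned no verdict. I pressed the plunger to its stop for over a second and it came back up. I then lifted the bolt over the lip and drew it back about 33 mm. The gate is held at about 0.40 rad (8 cm), and the last picture shows the bottles and sleeve still in place.

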